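Prise open the display case and hold up the sample tray for inspection

TASK

Use the flat opening blade to prise up the clear cover of the large display case by its front tab (not with the fingers), swing the cover fully open so that it stays up, and lay the blade back on the table clear of the case. Then take the sample tray by its bridge handle, lift it level, with both domes on it, until its underside is well clear (at least 6 cm) above the case's rim, and hold it there level and still for inspection: finish while still holding it, do not put it down or let go. Leave the marker, gauge and small case where they are.

Things in the scene. Friction and masses are not known exactly. Their poses are not given: they have to be found in the camera images.
- case: Large black display case, fixed to the table: 180 (its x) x 170 (y) x 65 high without cover, walls 6, floor 6 thick. Origin: centre of the underside; its -x side is the front (towards the robot), +x side carries the hinge; yaw varies by up to about 0.3 rad. The front wall has a central notch 50 wide, from height 45 to the rim at 65, right below the cover, through which a thin blade can enter.
- cover (a joint): Opening angle of the hinged cover (rad): 0 closed, grows as the front edge rises, 1.57 upright, stop at 1.95. It stays where it is left (stiff hinge: about 0.14 N m of friction; the cover weighs 100 g, so about 1.5 N lifts its front edge). Clear pane in a black frame, 180 x 170 x 6 thick, lying on the case's rim (underside at height 65), without a handle.
- cover_tab (a point): Middle of the front edge of the cover's tab, on its underside. The tab is 50 wide and 6 thick and juts out 12 beyond the case's front face; height 65 when closed. Case x = -102, y = 0 when closed. Axes move with the cover.
- cover_hinge (a point): Middle of the cover's hinge line, at case x = +90, y = 0, height 65; the hinge line runs along the case's y axis. 192 from the tab's edge.
- tray: Dark grey metal sample tray, loose on the case's floor (its underside at height 6): 100 (x) x 130 (y), rim 12 high, about 180 g. Origin: centre of the underside; roughly turned like the case. A bridge handle stands over the middle: a bar 60 long (along tray x), 10 thick (y), 14 tall, from 38 to 52 above the underside, on two posts at its ends.
- tray_handle (a point): Centre of the tray's handle bar, 45 above the tray's underside (height 51 at the start). Pinch it across tray y.
- dome_a: White rigid dome sample, 44 diameter, 15 high, about 50 g, loose on the tray at its +y side, its flat base on the 3 thick tray floor. Origin: centre of the base.
- dome_b: The same kind of dome, at the tray's -y side.
- blade: Opening blade lying on the table left or right of the case: grey handle 100 long (x) x 20 wide (y) x 24 tall, with a flat steel blade 18 wide, 3 thick, reaching 95 ahead (+x) of the handle's front end, at mid height (centre 12 above the handle's underside). About 90 g. Origin: under the middle of the handle, on its underside. Lying, its z is up and the blade points away from the robot within 0.5 rad.
- blade_tip (a point): Tip of the steel blade, at its mid thickness: 145 ahead of the blade's origin and 12 above it.
- marker: Marker pen, 130 long, 14 thick, lying on the other side of the case. Origin: centre of the underside. To be left alone.
- gauge: Steel and black caliper gauge, about 150 x 80 x 14, lying flat far left. Origin: underside of its beam. To be left alone.
- small_case: Small closed black case, 100 x 100 x 36, far right. Origin: centre of the underside. To be left alone.
Things that resemble listed ones, but are neither listed nor needed, are in the scene too. Leave any purple look-alike of the blade alone. What is shaped like the case but yellow is not meant.

How it is judged:
On the way, in this order (a step that is already met when the one before it is completed fails the run):
1. the cover is prised up with the blade (value of joint cover above 0.2 rad and contact force between blade and cover above 0.05 N), for 0.05 s.
2. the cover is swung open (value of joint cover above 1.4 rad), for 0.2 s.
3. the tray is held up level and still (height (world z) of tray between 0.115 and 0.4 m and angle between tray's own z axis and vertical below 0.14 rad and linear speed of tray below 0.03 m/s and angular speed of tray below 0.3 rad/s and contact force between the fingers and tray above 1 N and contact force between tray and case below 0.05 N and contact force between tray and blade below 0.05 N), for 1 s.
At the end, for the whole second after the job is handed in: Fingers hold the tray still, underside 115-400 mm above the table, tilt under 0.14 rad, touching neither case nor blade; both domes on it; cover open over 1.3 rad; blade at rest on the table clear of case and robot; marker, gauge, small case within 30 mm of their starts (all of step 3 and distance between each of dome_a, dome_b and tray below 0.07 m and value of joint cover above 1.3 rad and height (world z) of blade below 0.03 m and contact force between blade and case below 0.05 N and contact force between the arm and blade below 0.05 N and linear speed of blade below 0.03 m/s and distance of each of marker, gauge, small_case from where it was at the start of the episode below 0.03 m); the arm keeps its last pose, push and grip.
It fails at once if the closed cover is raised with the fingers instead of the blade (value of joint cover between 0.04 and 0.2 rad and contact force between the fingers and cover above 1 N).
It fails at once if the tray is tipped (angle between tray's own z axis and vertical above 0.5 rad).
It fails at once if a dome falls off the tray (distance between any of dome_a, dome_b and tray above 0.09 m).
It fails at once if a bystander is disturbed (distance of any of marker, gauge, small_case from where it was at the start of the episode above 0.03 m).
It also fails if it takes over 72 s, if anything falls off the work surface, if the arm or the gripper's body presses on something with over 40 N, if the wrist force passes 120 N, or if a joint passes its speed limit or range.

ROBOT

A 7-joint arm with a two-finger parallel gripper is mounted at the origin on the work surface. World frame = base frame: x ahead of the robot, y to its left, z up, the work surface at z = 0. Lengths are in m, angles in rad, forces in N, time in s.
With the tool pointing down it reaches from about 0.4 to 0.875 m from the base axis. Payload 19.3 kg.
Tool frame: the origin (TCP) lies midway between the tips of the shut fingers; the grasp point (between the pads) lies env.grip_depth behind it (env.grip_depth is the distance from the TCP to the grasp point, in m); z points along the fingers, x is the direction in which the jaws open and shut, and the axes are right-handed (so a half turn about z gives the same grasp; the last joint's range is limited). The gripper opens to 85 mm and grips with 20 to 120 N. Pads are 22 mm wide; open, the fingers measure 114 mm over their backs; the gripper's body (76 mm by 85 mm) begins 54 mm behind the grasp point. The pads swing forward as they close: fully open they stand 13 mm farther back than shut.
Start: joints at [-1.343, 0.521, -0.036, 1.599, 0.021, 1.021, -0.113], TCP at [0.183, 0.597, 0.231] pointing down, gripper open.
Joint ranges: [-2.91, 2.91], [-0.3, 2.13], [-1.5, 1.42], [0.17, 2.43], [-1.26, 4.41], [0.16, 1.93], [-2.52, 2.52]. Speed limits (rad/s): [1.89, 1.89, 2.39, 2.39, 3.01, 3.01, 3.01].

INTERFACE

Orientations are given as a rotation vector (axis times angle).
In Python, from rig import env, optics gives the robot as it stands.
- The arm moves only by the shell command python3 -m crank 'ROWS' [FORCE]. ROWS is JSON, a list of rows, each a list of 5 numbers: the finger opening in mm, from 0 to 85.4, then the shift along the tool's x, y, z in mm, then the turn about the tool's z in degrees. A call has 1 to 8 rows; each row shifts and turns the commanded pose from where the row before left it, along the tool's axes as they then stand; what a row does not reach is not made up. A row lasts 1/8 s, in which the tool goes at most 62.5 mm and 10.7 degrees, less where a joint would pass 70% of its speed; a pose out of reach is approached as far as the arm can. A call is refused whole if a number of a shift passes 62.5 or a number of a turn 10.7, either way. A call with a gripper value outside its range is refused whole. The fingers move at their own pace and stop on an object; FORCE is the grip in N (left out, the last holds). Time passes only in rows, so rows that do not move let the fingers close. It gives the time, the measured TCP pose, the force and the opening at its end, in the units of the state.
- env.get_state(): the state, without advancing time (a new reading comes with each control period).
- optics.get_image(name): name is "side" or "top" or "wrist"; returns the picture (384x512x3 uint8, red, green, blue); there is no depth.
- optics.camera_params(name): a dict with "fx", "fy", "cx", "cy" (pixels), "rvec" (rotation vector, rad) and "tvec" (3), from world to camera coordinates, as OpenCV has them. Camera axes: x right, y down, z forward; pixel columns grow to the right and rows downward; lengths in m; the calibration is good to about 2 mm. A picture is of the moment at which its call begins: read the wrist's pose just before it. camera_params takes no time and is no camera call; for the wrist camera it gives the pose at the moment of the call.
- env.hand_in(): hands the job in, once; it reports no verdict.
The state is a dict: "time_s": time; "joints": joint angles; "joint_vel": joint speeds; "tau": joint torques, N m; "ee_pos": TCP position; "ee_rot": TCP orientation; "wrist_force": force on the tool from outside, world axes, zero at the start; "ft_torque": the same for the moment, N m; "opening": finger opening in m.
Only numpy, scipy, OpenCV 4.12 (cv2) and the standard library are available. Lean on these libraries where they do the work, as an engineer would, in place of code of your own. Each camera call takes 0.05 s, during which the arm holds its last target. There are 200 camera calls.

## Working session

There is one attempt and no reset: what is moved stays moved. The work goes in short steps, Python scripts to look and compute and a shell command to move; the robot and the scene stay as the last step left them, time stands still between calls to the robot, and variables do not carry over. Pictures are saved under pics/ and viewed, about 8 in all and at most 12, crops included, and the job is handed in when it is done.

```bash
ls; mkdir -p pics; python3 - <<'E'
from rig import env, optics
import cv2,numpy as np
s=env.get_state(); print(s['time_s'],s['ee_pos'],s['ee_rot'],s['opening'],env.grip_depth)
for n in ['top','side']:
    im=optics.get_image(n); cv2.imwrite(f'pics/{n}0.png',cv2.resize(im[:,:,::-1],(800,600),interpolation=cv2.INTER_CUBIC))
    p=optics.camera_params(n); print(n,p)
E
```

```text
pics
0.0 [0.18332229 0.59716348 0.23074543] [ 2.52579488e+00  1.86689546e+00 -1.32060775e-03] 0.0857126602694826 0.0187
top {'fx': 392.3747386453774, 'fy': 392.3747386453774, 'cx': 250.1588399027836, 'cy': 192.3456019249432, 'rvec': array([ 2.14777993, -2.14319652,  0.16615045]), 'tvec': array([-0.04568056,  0.49860148,  1.28980399])}
side {'fx': 404.4404657447048, 'fy': 404.4404657447048, 'cx': 263.4166096634756, 'cy': 183.39562677585954, 'rvec': array([ 2.22637438, -0.57920142,  0.2506793 ]), 'tvec': array([-0.45214039,  0.1805274 ,  1.26235766])}
```

View pics/top0.png

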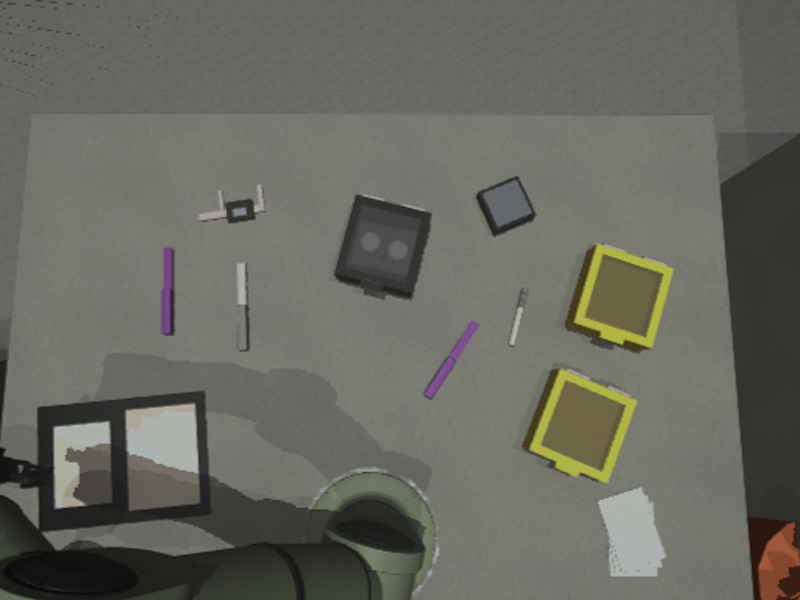

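View pics/side0.png

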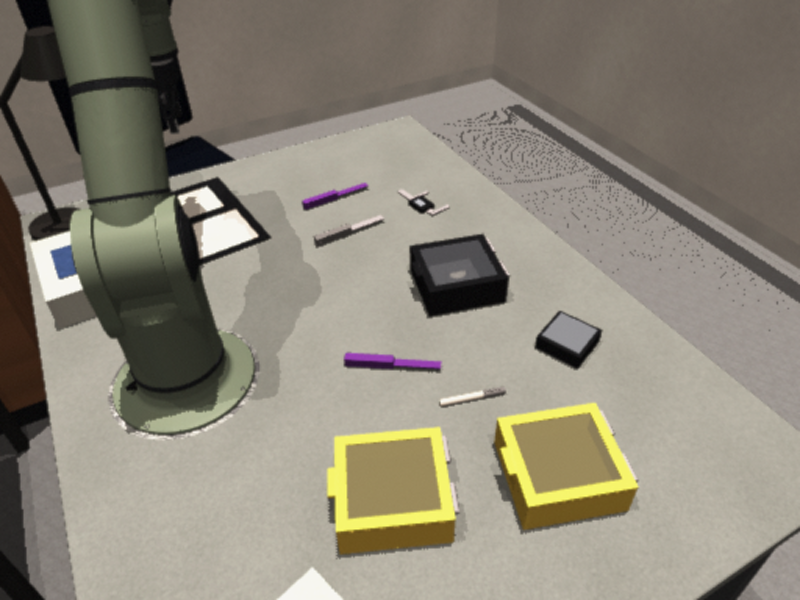

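Top view, candidates for the blade:
- (242,305): grey handle with steel blade. This fits the description.
- (167,290) and (452,360): purple look-alikes, to be left alone.
- (517,317): the marker.

Candidates for the case:
- (383,248): black with a clear cover. This fits the description.
- (620,297) and (580,425): yellow, not meant.
- (506,205): the small case.

Next I'll check the choice in a close crop.

```bash
python3 - <<'E'
from rig import optics
import cv2,numpy as np
im=np.mean([optics.get_image('top') for _ in range(3)],0).astype(np.uint8)[:,:,::-1]
a=im[160:232,115:195]; b=im[115:199,205:285]
a=cv2.resize(a,None,fx=5,fy=5,interpolation=cv2.INTER_CUBIC); b=cv2.resize(b,None,fx=5,fy=5,interpolation=cv2.INTER_CUBIC)
b=cv2.convertScaleAbs(b,alpha=1.6,beta=10)
o=np.zeros((420,800,3),np.uint8); o[:360,:400]=a; o[:420,400:]=b
cv2.imwrite('pics/crop1.png',o)
E
```

```text
(no output)
```

View pics/crop1.png

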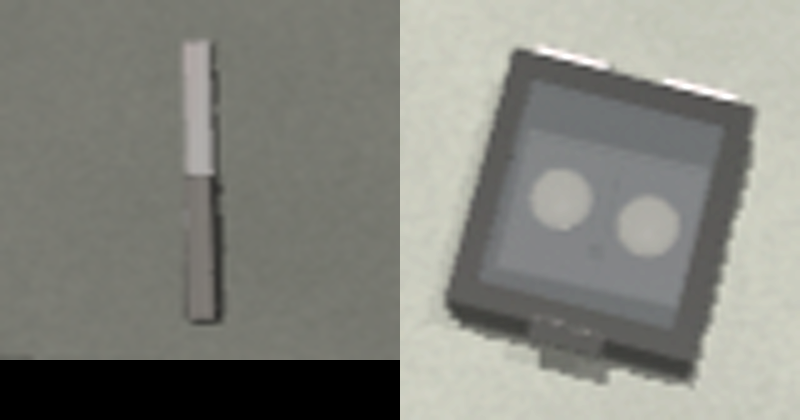

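The crop confirms the choice: the blade is grey and steel, with its tip at crop (197,40), the handle/steel junction at (199,176) and the handle end at (201,319). The case is black with two white domes and its tab at (576,372).

```bash
cat > h.py <<'E'
from rig import env, optics
import cv2,numpy as np
from scipy.spatial.transform import Rotation as R
def ray(p,uv,z):
    """intersect pixel ray with plane z"""
    M=cv2.Rodrigues(np.asarray(p['rvec']))[0]; c=-M.T@p['tvec']
    d=M.T@np.array([(uv[0]-p['cx'])/p['fx'],(uv[1]-p['cy'])/p['fy'],1])
    return c+d*(z-c[2])/d[2]
def rc(c,x0,y0,s): return ((c[0]+.5)/s-.5+x0,(c[1]+.5)/s-.5+y0)
def togo(target,yaw):
    """shift in tool axes (mm) to world TCP target, and turn (deg) so that tool x is at yaw (mod 180)"""
    s=env.get_state(); Q=R.from_rotvec(s['ee_rot']).as_matrix()
    d=Q.T@(np.array(target)-s['ee_pos'])*1000
    y0=np.arctan2(Q[1,0],Q[0,0]); t=-(yaw-y0); t=(t+np.pi/2)%np.pi-np.pi/2
    print('pos',s['ee_pos'].round(4),'toolx yaw',y0.round(4),'shift mm',d.round(1),'turn deg',np.degrees(t).round(2),'q7',s['joints'][6].round(2),'t',round(s['time_s'],2),'F',s['wrist_force'].round(2),'op',round(s['opening'],4))
E
python3 - <<'E'
from h import *
p=optics.camera_params('top')
B=lambda c,z:ray(p,rc(c,115,160,5),z); C=lambda c,z:ray(p,rc((c[0]-400,c[1]),205,115,5),z)
t=B((197,40),.0135);j=B((199,176),.0135);e=B((201,319),.024);j2=B((199,176),.024)
print(t,j,e,j2,np.linalg.norm(t-j),np.linalg.norm(j2-e)); d=t-j; print('yaw',np.arctan2(d[1],d[0]),np.arctan2(*(t-e)[1::-1]))
k=np.array([C(c,.071) for c in [(517,50),(752,106),(693,362),(450,300)]]);print(k,k.mean(0))
for i in range(4):
  v=k[(i+1)%4]-k[i];print(np.linalg.norm(v),np.arctan2(v[1],v[0]))
print('tab',C((576,372),.071)); print('domes',C((561,199),.015),C((648,226),.015))
togo([.6,.25,.2],np.pi/2)
E
```

```text
[0.58845594 0.28950949 0.0135    ] [0.49298668 0.28447113 0.0135    ] [0.39399065 0.27685594 0.024     ] [0.49147243 0.28193112 0.024     ] 0.09560211436142876 0.0976138082774656
yaw 0.05272583277160501 0.06497685830340137
[[ 0.72533618  0.0309384   0.071     ]
 [ 0.6866543  -0.12787238  0.071     ]
 [ 0.51161665 -0.0875272   0.071     ]
 [ 0.55290315  0.0736275   0.071     ]] [ 0.61912757 -0.02770842  0.071     ]
0.16345382350380291 -1.8097161250383218
0.179627150168569 2.9150548600766677
0.16635928901241046 1.3199986508998243
0.17763869402233928 -0.24268949791250835
tab [ 0.5047289  -0.01025684  0.071     ]
domes [0.63599769 0.00217006 0.015     ] [ 0.61686168 -0.0585936   0.015     ]
pos [0.1834 0.5973 0.231 ] toolx yaw 1.273 shift mm [-209.8  500.2   31.1] turn deg -17.06 q7 -0.11 t 0.25 F [0.42 0.09 1.39] op 0.0855
```

```bash
python3 -c "
from h import *
togo([.462,.281,.14],1.63)"
```

```text
pos [0.1834 0.5973 0.231 ] toolx yaw 1.273 shift mm [-220.6  359.2   91.1] turn deg -20.46 q7 -0.11 t 0.25 F [0.42 0.09 1.39] op 0.0855
```

```bash
python3 -m crank '[[85,-31.5,51.3,10,0],[85,-31.5,51.3,10,0],[85,-31.5,51.3,10,0],[85,-31.5,51.3,10,0],[85,-31.5,51.3,10,0],[85,-31.5,51.3,10,0],[85,-31.5,51.3,10,0],[85,0,0,0,-10.3]]' && python3 -m crank '[[85,0,0,0,-10.2],[85,0,0,0,0]]' ; python3 - <<'E'
from h import *
togo([.462,.281,.1],1.63)
p=optics.camera_params('wrist');print(p)
im=optics.get_image('wrist');cv2.imwrite('pics/w1.png',im[:,:,::-1])
E
```

```text
time_s: 1.25
ee_pos: [0.4645, 0.277, 0.1606]
ee_rot: [2.351, 2.081, -0.002]
wrist_force: [-1.3, 0.3, -0.1]
opening: 0.085
time_s: 1.5
ee_pos: [0.4621, 0.2811, 0.1613]
ee_rot: [-2.155, -2.285, -0.0]
wrist_force: [-0.8, 0.6, 0.4]
opening: 0.0851
pos [0.4621 0.2811 0.1613] toolx yaw 1.6294 shift mm [-0.1 -0.1 61.3] turn deg -0.03 q7 0.93 t 1.5 F [-0.77  0.58  0.38] op 0.0851
{'fx': 324.8542208245475, 'fy': 324.8542208245475, 'cx': 255.32734464389702, 'cy': 194.3255318741374, 'rvec': array([-2.01537069, -2.13832162, -0.29303099]), 'tvec': array([-0.25333135, -0.47483388,  0.18235302])}
```

View pics/w1.png

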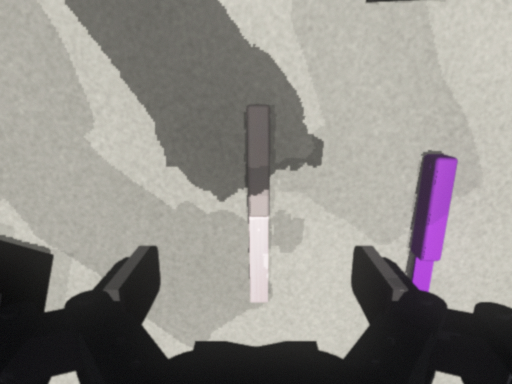

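Wrist view: the grey handle runs from (258,106) to the junction at (259,216), and the steel tip is at (259,302). The purple look-alike is at (430,210).

```bash
python3 - <<'E'
from h import *
p=optics.camera_params('wrist')
e=ray(p,(258.5,105),.024);j=ray(p,(259,216),.024);t=ray(p,(259,302),.0135)
print(e,j,t,np.linalg.norm(e-j),np.arctan2(*(t-e)[1::-1]),np.arctan2(*(j-e)[1::-1]))
togo([.462,.281,.003],1.63)
E
```

```text
[0.39352286 0.27995212 0.024     ] [0.49083926 0.28612696 0.024     ] [0.58749721 0.29194478 0.0135    ] 0.09751210220674221 0.061747447833661116 0.06336623090322288
pos [0.462  0.2812 0.1613] toolx yaw 1.6264 shift mm [ -0.2  -0.  158.3] turn deg -0.2 q7 0.92 t 1.55 F [-0.19  0.07  0.02] op 0.0847
```

```bash
python3 -m crank '[[60,3,0,50,0],[45,0,0,50,0],[45,0,0,45,0],[45,0,0,13,0],[45,0,0,0,0]]' && python3 -m crank '[[0,0,0,0,0],[0,0,0,0,0],[0,0,0,0,0],[0,0,0,0,0],[0,0,0,0,0]]' 100; python3 -c "
from h import *
togo([.462,.2842,.103],1.63)"
```

```text
time_s: 2.17
ee_pos: [0.4618, 0.2844, 0.0035]
ee_rot: [2.155, 2.285, -0.001]
wrist_force: [-0.4, 0.6, 0.0]
opening: 0.0449
time_s: 2.8
ee_pos: [0.4627, 0.2848, 0.0053]
ee_rot: [2.154, 2.286, 0.004]
wrist_force: [-3.7, -1.5, 13.0]
opening: 0.0178
pos [0.4627 0.2848 0.0053] toolx yaw 1.6301 shift mm [ -0.5  -0.5 -97.7] turn deg 0.01 q7 0.89 t 2.8 F [-3.7  -1.53 13.05] op 0.0178
```

```bash
python3 -m crank '[[0,0,0,-40,0],[0,0,0,-50,0],[0,0,0,-50,0],[0,0,0,-45,0],[0,0,0,0,0]]'; python3 -c "
from h import *
togo([.415,.02,.19],1.63)"
```

```text
time_s: 3.42
ee_pos: [0.4633, 0.2852, 0.1926]
ee_rot: [2.154, 2.285, 0.011]
wrist_force: [0.0, -0.7, -1.5]
opening: 0.0181
pos [0.4633 0.2852 0.1926] toolx yaw 1.63 shift mm [-261.9  -63.9    1.2] turn deg -0.0 q7 0.93 t 3.42 F [ 0.02 -0.68 -1.52] op 0.0181
```

```bash
python3 -m crank '[[0,-52.4,-12.8,0,0],[0,-52.4,-12.8,0,0],[0,-52.4,-12.8,0,0],[0,-52.4,-12.8,0,0],[0,-52.3,-12.7,0,0],[0,0,0,0,8.4],[0,0,0,0,8.4],[0,0,0,0,0]]'; python3 - <<'E'
from h import *
togo([.404,.023,.05],1.336)
im=optics.get_image('wrist');cv2.imwrite('pics/w2.png',cv2.resize(im[:,:,::-1],(800,600),interpolation=cv2.INTER_CUBIC))
E
```

```text
time_s: 4.42
ee_pos: [0.4135, 0.019, 0.1883]
ee_rot: [2.464, 1.948, -0.0]
wrist_force: [0.7, -0.3, -0.4]
opening: 0.0181
pos [0.4135 0.019  0.1883] toolx yaw 1.338 shift mm [  1.7 -10.1 138.3] turn deg 0.11 q7 1.16 t 4.42 F [ 0.71 -0.32 -0.41] op 0.0181
```

View pics/w2.png

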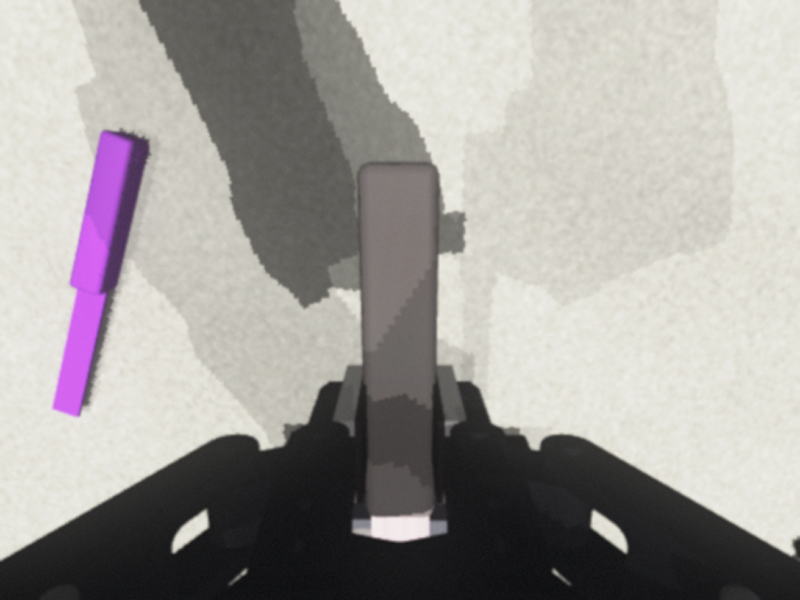

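The wrist view shows the handle gripped straight, centred at column 399, with its rear end at (398,163). The case is out of this camera's view.

```bash
python3 -m crank '[[0,60,-16,0,0],[0,0,0,0,0],[0,0,0,50,0],[0,0,0,50,0],[0,0,0,40,0],[0,0,0,0,0]]'; python3 - <<'E'
from h import *
togo([.404,.023,.048],1.336)
t=optics.get_image('top')[115:205,195:295,::-1]; s=optics.get_image('side')[135:225,235:335,::-1]
f=lambda a,k:cv2.convertScaleAbs(cv2.resize(a,(400,360),interpolation=cv2.INTER_CUBIC),alpha=k)
cv2.imwrite('pics/c2.png',np.hstack([f(t,1.6),f(s,2)]))
E
```

```text
time_s: 5.22
ee_pos: [0.4104, 0.0805, 0.0466]
ee_rot: [-2.461, -1.95, 0.007]
wrist_force: [0.0, -0.7, -0.3]
opening: 0.0178
pos [0.4104 0.0805 0.0466] toolx yaw 1.34 shift mm [-57.4   6.9  -1.3] turn deg 0.23 q7 1.0 t 5.22 F [ 0.04 -0.69 -0.27] op 0.0178
```

View pics/c2.png

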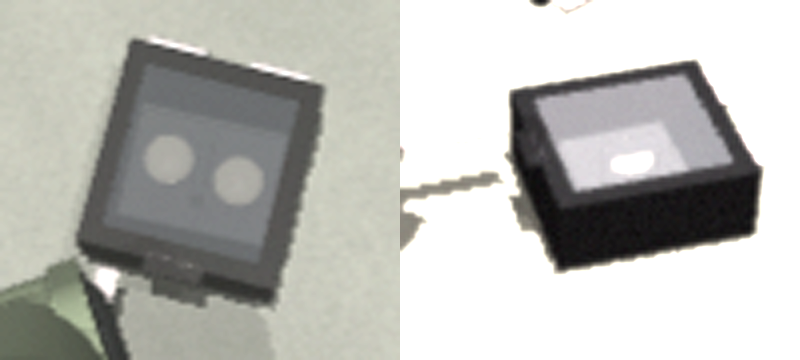

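Top crop: the blade tip is at about (106,264), just off the front-left of the case, and the tab is at (178,300). Side crop: the tip is at (498,180).

```bash
python3 - <<'E'
from h import *
T=optics.camera_params('top');S=optics.camera_params('side')
tu=rc((106,264),195,115,4);su=rc((98,180),235,135,4)
P=lambda p:np.array([[p['fx'],0,p['cx']],[0,p['fy'],p['cy']],[0,0,1]])@np.c_[cv2.Rodrigues(p['rvec'])[0],p['tvec']]
X=cv2.triangulatePoints(P(T),P(S),np.array(tu),np.array(su));print('tip tri',(X[:3]/X[3]).T)
print('tip at z.055',ray(T,tu,.055),ray(S,su,.055))
s=env.get_state();print('tip pred',s['ee_pos']+R.from_rotvec(s['ee_rot']).apply([0,.1247,-.0067]))
# predicted outline of case in both crops for hypothesised pose
from itertools import product
def proj(p,pts): return cv2.projectPoints(np.array(pts,float),p['rvec'],p['tvec'],np.array([[p['fx'],0,p['cx']],[0,p['fy'],p['cy']],[0,0,1.]]),None)[0][:,0]
c,yw=np.array([.619,-.0277,0]),-.24
pts=[(-.09,.085,.071),(-.09,-.085,.071),(.09,-.085,.071),(.09,.085,.071),(-.102,.025,.071),(-.102,-.025,.071),(-.09,.085,0),(-.09,-.085,0)]
W=[c+R.from_rotvec([0,0,yw]).apply(q) for q in pts]
print('top',((proj(T,W)-[195,115]+.5)*4-.5).round(0).tolist());print('side',((proj(S,W)-[235,135]+.5)*4-.5+[400,0]).round(0).tolist())
E
```

```text
tip tri [[ 0.540764    0.06095322 -0.01828187]]
tip at z.055 [0.53555744 0.05285625 0.055     ] [ 0.49288616 -0.01334714  0.055     ]
tip pred [0.53352366 0.05230645 0.05580979]
top [[77.0, 241.0], [276.0, 290.0], [326.0, 85.0], [131.0, 38.0], [143.0, 272.0], [202.0, 286.0], [84.0, 257.0], [273.0, 303.0]]
side [[508.0, 90.0], [561.0, 210.0], [764.0, 171.0], [695.0, 57.0], [512.0, 132.0], [527.0, 167.0], [509.0, 150.0], [560.0, 272.0]]
```

```bash
python3 -m crank '[[0,-28.5,0,0,0],[0,-28.5,0,0,0],[0,0,0,0,0],[0,0,18,0,0],[0,0,18,0,0],[0,0,0,0,0]]'; python3 -c "
from h import *
togo([.404,.023,.048],1.336)"; python3 -m crank '[[0,0,0,-6,0],[0,0,0,-6,0],[0,0,0,-4,0],[0,0,0,0,0]]'; python3 - <<'E'
from h import *
togo([.404,.023,.048],1.336)
t=optics.get_image('top')[115:205,195:295,::-1]; s=optics.get_image('side')[125:215,235:335,::-1]
f=lambda a,k:cv2.convertScaleAbs(cv2.resize(a,(400,360),interpolation=cv2.INTER_CUBIC),alpha=k)
cv2.imwrite('pics/c3.png',np.hstack([f(t,1.6),f(s,1.6)]))
E
```

```text
time_s: 6.08
ee_pos: [0.4357, 0.0178, 0.0497]
ee_rot: [2.463, 1.947, 0.005]
wrist_force: [-0.3, -0.4, -1.6]
opening: 0.018
pos [0.4357 0.0178 0.0497] toolx yaw 1.3379 shift mm [ -2.2 -32.1   1.6] turn deg 0.11 q7 1.13 t 6.08 F [-0.33 -0.38 -1.65] op 0.018
time_s: 6.58
ee_pos: [0.4339, 0.0175, 0.0647]
ee_rot: [2.464, 1.948, 0.001]
wrist_force: [-0.9, 0.2, -1.4]
opening: 0.0175
pos [0.4339 0.0175 0.0647] toolx yaw 1.3378 shift mm [ -1.5 -30.4  16.7] turn deg 0.1 q7 1.13 t 6.58 F [-0.86  0.16 -1.42] op 0.0175
```

View pics/c3.png

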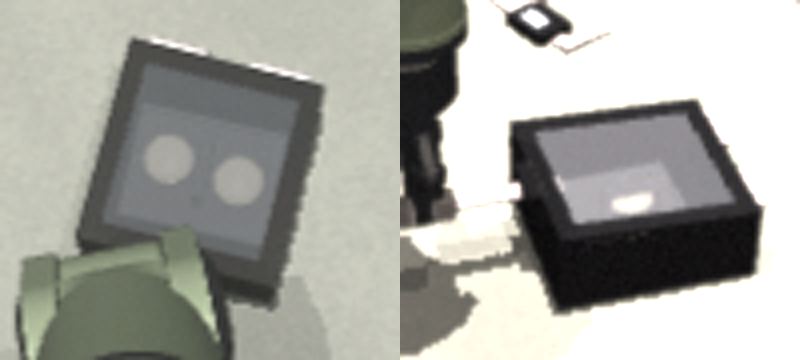

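Side crop: the blade's steel enters the notch at (518,190) under the tab and is seen through the pane at (562,182). The cover's front has begun to rise, so I'll continue along the arc.

```bash
python3 -m crank '[[0,0,1.7,-15,0],[0,0,3.1,-15.3,0],[0,0,4.6,-14.8,0],[0,0,6,-14.3,0],[0,0,7.5,-13.6,0],[0,0,8.7,-12.8,0],[0,0,10,-11.9,0],[0,0,0,0,0]]'; python3 - <<'E'
from h import *
togo([.404,.023,.048],1.336)
t=optics.get_image('top')[95:205,195:295,::-1]; s=optics.get_image('side')[65:215,185:335,::-1]
f=lambda a,k:cv2.convertScaleAbs(cv2.resize(a,(400,400),interpolation=cv2.INTER_CUBIC),alpha=k)
cv2.imwrite('pics/c4.png',np.hstack([f(t,1.4),f(s,1.3)]))
E
```

```text
time_s: 7.68
ee_pos: [0.4749, 0.0076, 0.1622]
ee_rot: [2.465, 1.947, 0.001]
wrist_force: [0.6, -0.1, -0.7]
opening: 0.0177
pos [0.4749 0.0076 0.1622] toolx yaw 1.3371 shift mm [ -1.5 -72.7 114.1] turn deg 0.06 q7 1.18 t 7.67 F [ 0.59 -0.13 -0.69] op 0.0177
```

View pics/c4.png

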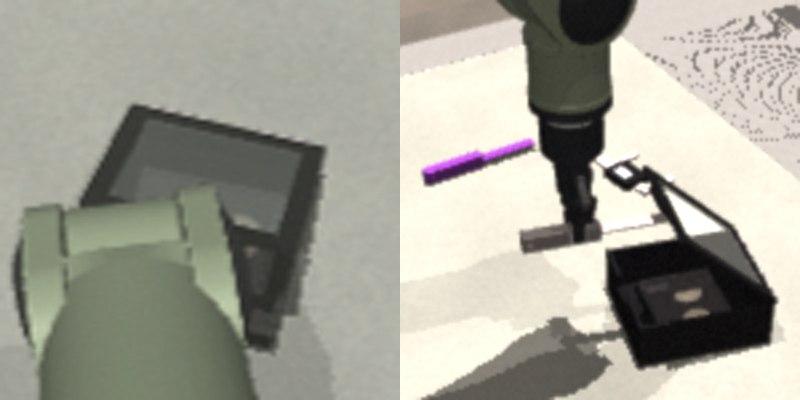

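Side crop: the cover is up at about 0.75 rad, with the steel under it at (665,220), and the tray and domes are undisturbed.

```bash
python3 -m crank '[[0,0,17,-15.7,0],[0,0,19.3,-13,0],[0,0,20.9,-10.1,0],[0,0,22.2,-6.7,0],[0,0,23,-3.4,0],[0,0,18.6,0,0],[0,0,15.4,0,0],[0,0,0,0,0]]'; python3 -m crank '[[0,0,0,0,0],[0,0,-40,0,0],[0,0,-60,0,0],[0,0,-50,0,0],[0,0,0,0,0]]'; python3 - <<'E'
from h import *
togo([.415,.25,.2],1.5)
t=optics.get_image('top')[85:205,185:305,::-1]; s=optics.get_image('side')[65:215,185:335,::-1]
f=lambda a,k:cv2.convertScaleAbs(cv2.resize(a,(400,400),interpolation=cv2.INTER_CUBIC),alpha=k)
cv2.imwrite('pics/c5.png',np.hstack([f(t,1.8),f(s,1.3)]))
E
```

```text
time_s: 8.78
ee_pos: [0.6069, -0.0239, 0.2098]
ee_rot: [-2.465, -1.947, 0.002]
wrist_force: [-0.1, -0.0, -0.3]
opening: 0.0177
time_s: 9.4
ee_pos: [0.4579, 0.0115, 0.2113]
ee_rot: [-2.463, -1.949, 0.001]
wrist_force: [0.8, -0.2, -0.8]
opening: 0.0176
pos [0.4579 0.0115 0.2113] toolx yaw 1.3391 shift mm [222.3 -96.5  11.3] turn deg -9.22 q7 1.18 t 9.4 F [ 0.78 -0.17 -0.85] op 0.0176
```

View pics/c5.png

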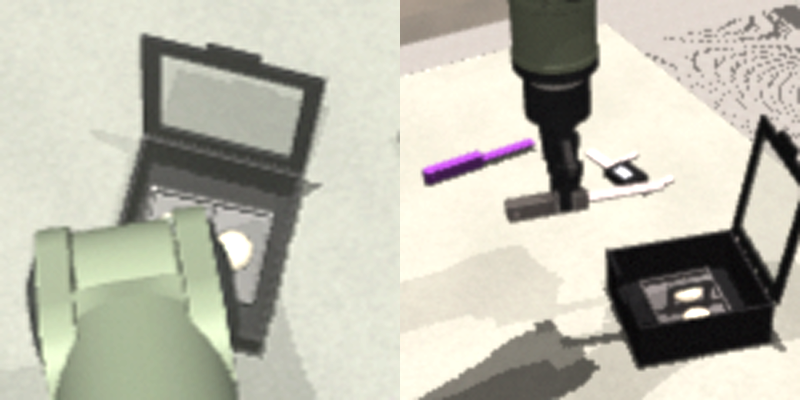

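Top and side crops: the cover stands open past upright (about 1.7 rad) and stays there. The tray and domes are visible. Next I'll lay the blade down on the left.

```bash
python3 -c "
from h import *
togo([.44,.25,.1],1.339)"
```

```text
pos [0.4611 0.011  0.2114] toolx yaw 1.3381 shift mm [227.6 -75.8 111.4] turn deg -0.05 q7 1.18 t 9.5 F [ 0.41  0.8  -1.53] op 0.0177
```

```bash
python3 -m crank '[[0,57,-19,0,0],[0,57,-19,0,0],[0,57,-19,0,0],[0,57,-19,0,0],[0,0,0,60,0],[0,0,0,60,0],[0,0,0,50,0],[0,0,0,0,0]]' && python3 -m crank '[[0,0,0,15,0],[0,0,0,10,0],[0,0,0,4,0],[0,0,0,0,0]]'; python3 -c "
from h import *
togo([.44,.25,.0055],1.339)"
```

```text
time_s: 10.5
ee_pos: [0.4386, 0.2493, 0.0381]
ee_rot: [-2.465, -1.948, 0.009]
wrist_force: [0.5, -0.4, 0.3]
opening: 0.0177
time_s: 11.0
ee_pos: [0.4401, 0.2503, 0.0122]
ee_rot: [2.465, 1.948, 0.001]
wrist_force: [-0.4, 0.2, -0.6]
opening: 0.0181
pos [0.4401 0.2503 0.0122] toolx yaw 1.3375 shift mm [-0.3  0.   6.7] turn deg -0.09 q7 0.59 t 11.0 F [-0.42  0.18 -0.65] op 0.0181
```

```bash
python3 -m crank '[[0,0,0,3,0],[0,0,0,2.5,0],[0,0,0,0,0]]' && python3 -m crank '[[50,0,0,0,0],[50,0,0,0,0],[50,0,0,0,0],[60,0,0,-30,0],[60,0,0,-60,0],[60,0,0,-60,0],[60,0,0,-60,0],[60,0,0,0,0]]' 20; python3 - <<'E'
from h import *
im=optics.get_image('wrist')
togo([.6,-.03,.21],1.336)
t=optics.get_image('top')[85:205,125:305,::-1]
cv2.imwrite('pics/c6.png',np.hstack([cv2.convertScaleAbs(cv2.resize(t,(600,400),interpolation=cv2.INTER_CUBIC),alpha=1.5),cv2.resize(im[:,90:422,::-1],(200,231))[:,:].copy() if 0 else np.vstack([cv2.resize(im[:,:,::-1],(200,150)),np.zeros((250,200,3),np.uint8)])]))
E
```

```text
time_s: 11.38
ee_pos: [0.4398, 0.2502, 0.0063]
ee_rot: [-2.465, -1.948, 0.0]
wrist_force: [0.3, 0.4, -0.8]
opening: 0.0177
time_s: 12.38
ee_pos: [0.4415, 0.2512, 0.2206]
ee_rot: [2.465, 1.947, 0.011]
wrist_force: [0.6, -0.7, -0.7]
opening: 0.06
pos [0.4405 0.2506 0.2182] toolx yaw 1.3373 shift mm [-236.1  220.     8.1] turn deg 0.07 q7 0.65 t 12.43 F [-1.19  0.3  -0.51] op 0.0599
```

View pics/c6.png

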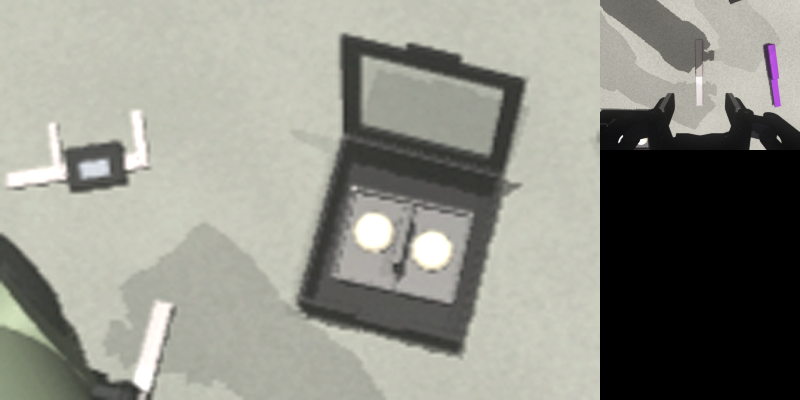

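Top crop: the blade lies flat with its steel at (155,340), clear of the case. The tray corners are about (350,186), (472,210), (453,302) and (332,278), the domes are at (374,231) and (432,250), and the handle lies between them.

```bash
python3 - <<'E'
from h import *
p=optics.camera_params('top');s=10/3
C=lambda c,z:ray(p,rc(c,125,85,s),z)
k=np.array([C(c,.018) for c in [(350,186),(472,210),(453,302),(332,278)]]);print(k,k.mean(0))
for i in range(4):
  v=k[(i+1)%4]-k[i];print(np.linalg.norm(v),np.arctan2(v[1],v[0]))
a,b=C((374,231),.015),C((432,250),.015);print((a+b)/2,np.arctan2(*(a-b)[:2][::-1]),np.linalg.norm(a-b))
m=k.mean(0)[:2]; togo([m[0],m[1],.2],1.336)
E
```

```text
[[ 0.68531892  0.02746269  0.018     ]
 [ 0.65975608 -0.10064754  0.018     ]
 [ 0.56151494 -0.08051375  0.018     ]
 [ 0.58657311  0.04522094  0.018     ]] [ 0.62329076 -0.02711942  0.018     ]
0.13063571687247805 -1.7677474788675283
0.1002830577717927 2.9394491951208708
0.12820734716699567 1.3740796526862626
0.10032990568471817 -0.17793598245885076
[ 0.6275044  -0.02838059  0.015     ] 1.249705784162366 0.06404765444139639
pos [0.4399 0.2502 0.2167] toolx yaw 1.3375 shift mm [-227.4  242.5   16.7] turn deg 0.09 q7 0.65 t 12.47 F [ 0.06 -1.06 -0.96] op 0.0601
```

```bash
python3 -m crank '[[45,-37.9,40.4,0,0],[45,-37.9,40.4,0,0],[45,-37.9,40.4,0,0],[45,-37.9,40.4,0,0],[45,-37.9,40.4,0,0],[45,-37.9,40.4,0,0],[45,0,0,10,-2.1],[45,0,0,0,0]]'; python3 - <<'E'
from h import *
togo([.6233,-.0271,.035],1.375)
im=optics.get_image('wrist');cv2.imwrite('pics/w3.png',im[:,:,::-1])
E
```

```text
time_s: 13.48
ee_pos: [0.622, -0.0268, 0.2041]
ee_rot: [-2.427, -1.991, 0.005]
wrist_force: [-0.7, -0.1, 0.6]
opening: 0.0447
pos [ 0.622  -0.0268  0.2041] toolx yaw 1.3743 shift mm [  0.    2.  169.1] turn deg -0.04 q7 1.3 t 13.47 F [-0.74 -0.1   0.58] op 0.0447
```

View pics/w3.png

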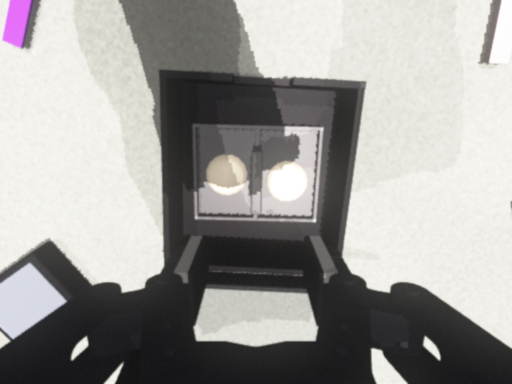

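Wrist view: the tray rim corners are (194,125), (323,128), (318,221) and (195,217). The bar runs from (258,148) to (256,213).

```bash
python3 - <<'E'
from h import *
p=optics.camera_params('wrist')
k=np.array([ray(p,c,.018) for c in [(194,125),(323,128),(318,221),(195,217)]]);print(k.round(4),k.mean(0))
for i in range(4):
  v=k[(i+1)%4]-k[i];print(np.linalg.norm(v),np.arctan2(v[1],v[0]))
for z in (.058,.009): print(ray(p,(258,148),z),ray(p,(256,213),z))
togo([.6233,-.0271,.035],1.375)
E
```

```text
[[ 0.5618 -0.0768  0.018 ]
 [ 0.5896  0.0485  0.018 ]
 [ 0.6862  0.0295  0.018 ]
 [ 0.656  -0.0994  0.018 ]] [ 0.62340299 -0.02454337  0.018     ]
0.12839402260657343 1.352250090100897
0.09839636652214416 -0.19466843817270446
0.13238788448084363 -1.8004799790743036
0.09690770615027867 2.9061595911954123
[ 0.59137589 -0.01801983  0.058     ] [ 0.65088359 -0.03160557  0.058     ]
[ 0.59772747 -0.01895878  0.009     ] [ 0.66730772 -0.0348441   0.009     ]
pos [ 0.6223 -0.0261  0.205 ] toolx yaw 1.3746 shift mm [ -0.8   1.7 170. ] turn deg -0.02 q7 1.3 t 13.53 F [-0.37 -0.11  0.39] op 0.0448
```

```bash
python3 -m crank '[[45,0.5,0,50,0.9],[45,0,0,50,0],[45,0,0,40,0],[45,0,0,20,0],[45,0,0,11,0],[45,0,0,0,0]]'; python3 -m crank '[[0,0,0,0,0],[0,0,0,0,0],[0,0,0,0,0],[0,0,0,0,0],[0,0,0,0,0],[0,0,0,0,0]]' 60; python3 -c "
from h import *
togo([.622,-.0255,.18],1.359)"
```

```text
time_s: 14.28
ee_pos: [0.6234, -0.0263, 0.0358]
ee_rot: [2.444, 1.974, 0.0]
wrist_force: [-0.3, 0.1, -0.5]
opening: 0.0451
time_s: 15.02
ee_pos: [0.6238, -0.0265, 0.0366]
ee_rot: [2.444, 1.973, 0.002]
wrist_force: [-1.8, -0.5, 8.7]
opening: 0.0084
pos [ 0.6238 -0.0265  0.0366] toolx yaw 1.3582 shift mm [   0.7   -1.8 -143.4] turn deg -0.05 q7 1.27 t 15.03 F [-1.84 -0.48  8.68] op 0.0084
```

```bash
python3 -m crank '[[0,0,0,-3,0],[0,0,0,-8,0],[0,0,0,-14,0],[0,0,0,-20,0],[0,0,0,-20,0],[0,0,0,-20,0],[0,0,0,-20,0],[0,0,0,-18,0]]'; python3 -m crank '[[0,0,0,-15,0],[0,0,0,-10,0],[0,0,0,-5,0],[0,0,0,0,0],[0,0,0,0,0],[0,0,0,0,0],[0,0,0,0,0],[0,0,0,0,0]]'; python3 - <<'E'
from h import *
togo([.622,-.0255,.18],1.359)
im=optics.get_image('wrist'); s=optics.get_image('side')[30:230,130:397,::-1]
cv2.imwrite('pics/f.png',np.hstack([cv2.resize(im[:,:,::-1],(400,300)),cv2.resize(s,(400,300),interpolation=cv2.INTER_CUBIC)]))
E
```

```text
time_s: 16.02
ee_pos: [0.6234, -0.0266, 0.1603]
ee_rot: [2.444, 1.973, 0.001]
wrist_force: [0.4, -0.3, -2.3]
opening: 0.0085
time_s: 17.02
ee_pos: [0.6232, -0.0265, 0.1883]
ee_rot: [-2.444, -1.973, 0.0]
wrist_force: [-0.3, 0.0, -2.4]
opening: 0.0089
pos [ 0.6232 -0.0265  0.1883] toolx yaw 1.3584 shift mm [ 0.8 -1.4  8.3] turn deg -0.03 q7 1.29 t 17.02 F [-0.26  0.04 -2.43] op 0.0089
```

View pics/f.png

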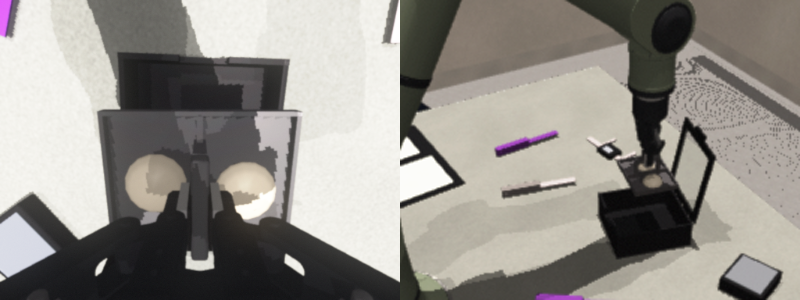

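The final view shows the tray hanging above the case with both domes on it. Its rear rim corners are at (100,112) and (300,112). The cover is open and the blade is flat on the table. Next is a numeric level and stillness check from the rim corners.

```bash
python3 -m crank '[[0,0,0,0,0],[0,0,0,0,0],[0,0,0,0,0],[0,0,0,0,0],[0,0,0,0,0],[0,0,0,0,0],[0,0,0,0,0],[0,0,0,0,0]]'; python3 - <<'E'
from h import *
p=optics.camera_params('wrist');K=np.array([[p['fx'],0,p['cx']],[0,p['fy'],p['cy']],[0,0,1.]])
s=env.get_state();Q=R.from_rotvec(s['ee_rot']).as_matrix()
for pit in np.radians([-12,-8,-4,0,4,8,12]):
  # tray relative to bar centre (tool frame: x jaw, y fwd, z down); TCP is ~14-17mm below bar centre
  o=s['ee_pos']+Q@[0,0,-.0157]
  q=[o+Q@R.from_rotvec([pit,0,0]).apply([a,-.05,.033]) for a in (-.065,.065)]
  print(np.degrees(pit),(cv2.projectPoints(np.array(q),p['rvec'],p['tvec'],K,None)[0][:,0]/1.28).round(0).tolist())
togo([.622,-.0255,.18],1.359)
E
```

```text
time_s: 18.12
ee_pos: [0.6233, -0.0265, 0.1884]
ee_rot: [2.444, 1.974, -0.0]
wrist_force: [0.4, 0.6, -3.0]
opening: 0.0087
-12.000000000000002 [[103.0, 124.0], [297.0, 124.0]]
-8.0 [[101.0, 120.0], [299.0, 120.0]]
-4.0 [[99.0, 117.0], [301.0, 117.0]]
0.0 [[96.0, 114.0], [304.0, 114.0]]
4.0 [[94.0, 111.0], [306.0, 111.0]]
8.0 [[91.0, 108.0], [309.0, 108.0]]
12.000000000000002 [[88.0, 106.0], [312.0, 106.0]]
pos [ 0.6233 -0.0265  0.1884] toolx yaw 1.3585 shift mm [ 0.8 -1.4  8.4] turn deg -0.03 q7 1.29 t 18.12 F [ 0.44  0.63 -2.96] op 0.0087
```

```bash
python3 -c "
from rig import env
print(env.hand_in()); s=env.get_state(); print(s['time_s'],s['wrist_force'],s['opening'])"
```

```text
the job is handed in; nothing more can be done
None
the job is handed in; nothing more can be done
```

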